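# Bring the stickered jar to the front of the spice carousel and hold it there

## Task

The spice carousel is locked: first loosen its orange clamp handle by about a quarter turn anticlockwise, and do not force the carousel round while it is clamped. Then turn the carousel until the jar with the yellow sticker on its cap stands squarely in front, in line with the red pointer on the foot, and hold the carousel still there by its black hub knob: finish with the knob still firmly gripped, not let go. Leave the honey pot, mug, tin and glass dish where they are.

Things in the scene. Friction and masses are not known exactly. Their poses are not given: they have to be found in the camera images.
- carousel: dark steel foot, fixed, round, 256 mm across; origin under its centre, on the vertical turning axis. Its -x axis points to the front (towards the robot within 0.4 rad), where a red pointer stands 140 to 173 mm from the axis. At its -y side a bracket 165 mm from the axis, 84 mm high, carries the clamp. On it turns a white turntable 280 mm across, its top 26 mm above the worktop
- turntable (a joint): angle of the turntable, anticlockwise from above positive; 0 (or 6.283, a full turn) = stickered jar exactly in line with the red pointer. Turns either way (limits -7 and 13); easy (under 0.1 N m) and stays where it is left when the clamp is loose, held by friction (over 0.5 N m) when tight
- marked_jar (a point): centre of the cap top (131 mm high) of the one jar with a round yellow sticker 34 mm across on its dark cap; 85 mm from the turning axis. Five upright jars, 41 mm across and all this high, are fixed in the turntable 72 degrees apart
- front_place (a point): fixed point of the foot, 85 mm from the turning axis towards the red pointer, 131 mm high: where marked_jar shall be
- hub_knob: round black ribbed knob on the post at the middle of the turntable, turns with it: 46 mm across, 42 mm high, origin at the centre of its underside, 145 mm above the worktop, on the turning axis; can be gripped from above at any yaw, above the jars
- clamp_grip (a point): grip point on the axis of the orange clamp handle, 168 mm above the worktop, 125 mm from the turning axis on the foot's -y side. The handle is an upright wing 44 mm long (this point's x axis), 12 mm thick (y axis), 34 mm high (151 to 185 mm above the worktop) on a thin spindle; it stays at its height as it turns
- clamp_handle (a joint): angle of the orange clamp handle: 0 = tight, grows as it is turned anticlockwise seen from above (loosened), stop at 1.9; stiff (about 0.12 N m), stays where it is left; starts between 0 and 0.2. The clamp lets the turntable go at about 0.75. At 0 the wing lies along the foot's x axis
- honey_pot: turned wooden honey pot, 76 mm across, 82 mm high, bystander at the back; origin at the centre of its underside
- mug_teal: teal mug, 81 x 112 x 88 mm, bystander at the back; origin at the centre of its underside
- tin_small: small food tin, 75 mm across, 58 mm high, bystander at the back; origin at the centre of its underside
- glass_dish: small glass dish, 89 mm across, 34 mm high, bystander at the left; origin at the centre of its underside

How it is judged:
By the outcome, as a careful person would: the job done as asked, in the order asked, and still so for the second after the job is handed in, while the arm keeps its last pose, push and grip.
It also fails if it takes over 62 s, if anything falls off the work surface, if the arm or the gripper's body presses on something with over 40 N, if the wrist force passes 120 N, or if a joint passes its speed limit or range.

## Robot

A 7-joint arm with a two-finger parallel gripper is mounted at the origin on a cart in front of the work surface, level with it; the furniture and walls round the work are solid. World frame = base frame: x ahead of the robot, y to its left, z up, the work surface at z = 0. Lengths are in m, angles in degrees, forces in N, time in s.
With the tool pointing down it reaches from about 0.4 to 0.85 m from the base axis. Payload 4.5 kg.
Tool frame: the origin (TCP) lies between the finger pads; the fingertips stand 14 mm ahead of it and the grasp point (between the pads) lies 5 mm behind it; z points along the fingers, y is the line along which they close (so a half turn about z gives the same grasp; the last joint's range is limited). The gripper opens to 85 mm and grips with 20 to 120 N. Pads are 22 mm wide; open, the fingers measure 114 mm over their backs; the gripper's body (76 mm by 85 mm) begins 54 mm behind the grasp point. The pads swing forward as they close: fully open they stand 13 mm farther back than shut.
Start: joints at [-65.214, 39.483, -11.15, 89.685, 9.013, 51.709, -12.324], TCP at [0.243, 0.576, 0.245] pointing down, gripper open.
Joint ranges: [-172.22, 172.22], [-26.19, 119.32], [-84.43, 86.54], [7.71, 146.69], [-57.33, 237.33], [2.42, 119.75], [-152.13, 152.13]. Speed limits (degrees/s): [147.25, 147.25, 180, 180, 180, 180, 180].

## Interface

Orientations are given as a 3x3 rotation matrix whose columns are the frame's x, y, z axes.
In Python, from cell import robot, vision, ticket gives the robot as it stands.
- The arm moves only by the tool creep_tool, called after "Call:" in YAML: its name, and indented under it one key for each argument. Schema: {"type":"object","properties":{"motion":{"type":"array","items":{"type":"object","properties":{"aperture":{"type":"number"},"xyz":{"type":"array","items":{"type":"number"},"minItems":3,"maxItems":3},"rz":{"type":"number"}},"additionalProperties":false,"required":["aperture"]},"minItems":1,"maxItems":12},"squeeze":{"type":"number"},"only":{"type":"string"},"quiet":{"type":"boolean"},"lines":{"type":"string"}},"required":["motion"],"additionalProperties":false}. motion is a list of rows, 1 to 12 of them, each an object with the fields aperture (the finger opening in m), xyz (a list: dx, dy, dz in parts of the range, where 1.0 means 0.5 m), rz (a turn about the tool's z in fractions of the full range, 1 being 180 degrees); a field left out counts as zero (the opening has to be given); each row shifts and turns the commanded pose from where the row before left it, along the tool's axes as they then stand; what a row does not reach is not made up. A row lasts 1/12 s, in which the tool goes at most 0.0417 m and 7.16 degrees, less where a joint would pass 70% of its speed; a pose out of reach is approached as far as the arm can. The fingers move at their own pace and stop on an object; squeeze is the grip in N (left out, the last holds). Time passes only in rows, so rows that do not move let the fingers close. The tool returns the time, the measured TCP pose, the force, the opening and the grip force at its end. only (a regular expression) keeps the lines of the reply that match it, lines (a string "A,B") keeps lines A to B, and quiet returns only ok. Shift and turn numbers lie between -1 and 1, and a call with a number outside is refused. Input that does not fit is refused with a message, and nothing moves.
- robot.observe(): the state, without advancing time (a new reading comes with each control period).
- vision.camera(name): name is "scene" or "top" or "wrist"; returns (picture, depth): 480x640x3 uint8, blue, green, red; 480x640 float32, m along the optical axis (not along the pixel's ray), 0 where there is no reading.
- vision.camera_model(name): a dict with "fx", "fy", "cx", "cy" (pixels), "dist_coeffs" ([k1, k2, p1, p2, k3] as OpenCV has them; the pictures are not rectified), "R" (3x3) and "t" (3): a world point X has camera coordinates R X + t; the wrist camera has in their place "mount" (4x4, takes a point from camera to tool coordinates, whose origin is the TCP and whose axes are the flange's). Camera axes: x right, y down, z forward; pixel columns grow to the right and rows downward; lengths in m; the calibration is good to about 2 mm. A picture is of the moment at which its call begins: read the wrist's pose just before it. camera_model takes no time and is no camera call.
- ticket.job_done(): hands the job in; it is judged then, once.
The state is a dict: "clock": time; "joint_pos": joint angles; "joint_vel": joint speeds; "effort": joint torques, N m; "tool_pos": TCP position; "tcp_rot": TCP orientation; "ft_force": force on the tool from outside, world axes, zero at the start; "ft_torque": the same for the moment, N m; "gripper_width": finger opening in m; "grip_force": force on a finger pad.
Only numpy, scipy, OpenCV 4.12 (cv2) and the standard library are available. Lean on these libraries where they do the work, as an engineer would, in place of code of your own. Each camera call takes 0.05 s, during which the arm holds its last target. There are 200 camera calls.

## Working session

There is one attempt and no reset: what is moved stays moved. The work goes in short steps, Python scripts to look and compute and a tool call to move; the robot and the scene stay as the last step left them, time stands still between calls to the robot, and variables do not carry over. Pictures are saved under pics/ and viewed, at most 10 in all, crops included, and the job is handed in when it is done.

```bash
mkdir -p pics; ls; python3 - <<'E'
from cell import robot, vision
import cv2,numpy as np
o=robot.observe(); print(o['clock'],o['tool_pos'],o['tcp_rot'],o['gripper_width'])
for n in ("top","scene"):
    p,d=vision.camera(n); cv2.imwrite(f'pics/{n}0.png',p); np.savez(f'pics/{n}0.npz',p=p,d=d)
    print(n,vision.camera_model(n))
E
```

```text
pics
0.0 [0.24251108 0.57534658 0.24447458] [[-9.21552678e-01  3.88252955e-01 -5.51400033e-04]
 [ 3.88253307e-01  9.21551007e-01 -1.76395526e-03]
 [-1.76717589e-04 -1.83966058e-03 -9.99998292e-01]] 0.08551154270887044
top {'fx': 537.4525085955323, 'fy': 537.4525085955323, 'cx': 315.8828911798625, 'cy': 248.5576388172944, 'dist_coeffs': array([-0.05870628,  0.        ,  0.        ,  0.        ,  0.        ]), 'R': array([[-0.00691432, -0.9999244 , -0.01016778],
       [-0.98491772,  0.00856779, -0.17281108],
       [ 0.17288514,  0.00881956, -0.98490251]]), 't': array([0.02413225, 0.6146962 , 1.20901558])}
scene {'fx': 507.6302783120437, 'fy': 507.6302783120437, 'cx': 316.4163479521493, 'cy': 238.04499132743828, 'dist_coeffs': array([-0.00925114,  0.        ,  0.        ,  0.        ,  0.        ]), 'R': array([[ 0.56082729, -0.82753124,  0.02578393],
       [-0.38886099, -0.29077373, -0.87420693],
       [ 0.73093083,  0.48025274, -0.48486846]]), 't': array([-0.32538172,  0.3513272 ,  0.53480937])}
```

View pics/top0.png

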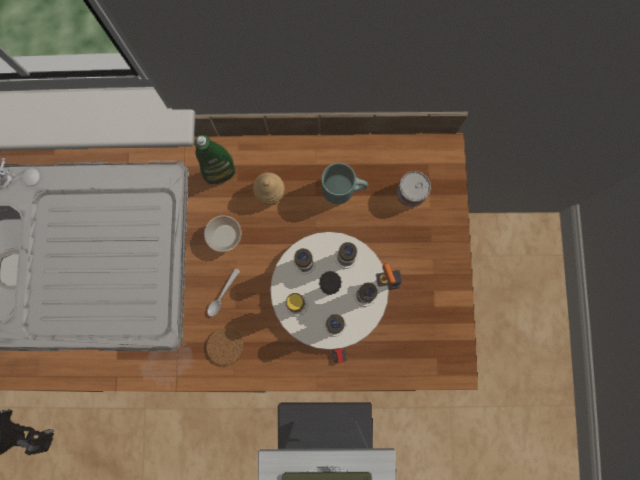

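View pics/scene0.png

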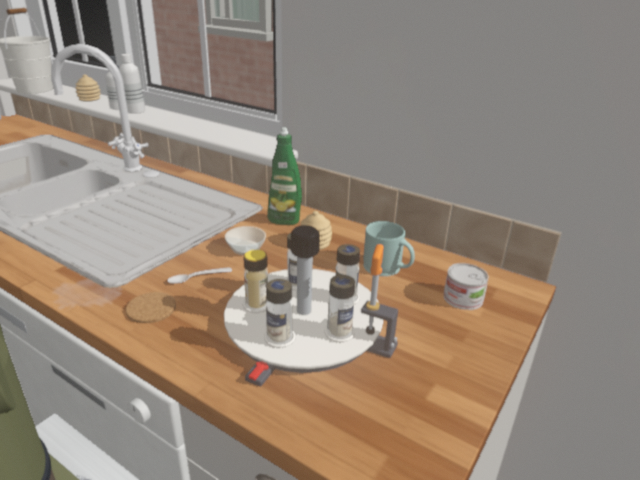

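The top view shows the hub knob at about (330,282), the yellow sticker at (295,302), the red pointer at (340,355) and the orange wing at (390,273). Next I'll segment these and intersect their rays with the known heights.

```bash
cat > h.py <<'E'
import cv2,numpy as np
from cell import vision
def ray(n,uv,z,R=None,t=None):
    m=vision.camera_model(n); K=np.array([[m['fx'],0,m['cx']],[0,m['fy'],m['cy']],[0,0,1]])
    R=m['R'] if R is None else R; t=m['t'] if t is None else t
    q=cv2.undistortPoints(np.array(uv,float).reshape(-1,1,2),K,m['dist_coeffs']).reshape(-1,2)
    d=np.c_[q,np.ones(len(q))]@R; c=-R.T@t
    return c+d*((z-c[2])/d[:,2])[:,None]
def seg(p,lo,hi,box):
    hsv=cv2.cvtColor(p,cv2.COLOR_BGR2HSV); m=cv2.inRange(hsv,lo,hi); k=np.zeros_like(m)
    x0,y0,x1,y1=box; k[y0:y1,x0:x1]=m[y0:y1,x0:x1]
    n,l,s,c=cv2.connectedComponentsWithStats(k); i=1+np.argmax(s[1:,4]); return c[i],s[i,4],np.argwhere(l==i)[:,::-1]
E
python3 - <<'E'
from h import *
p=np.load('pics/top0.npz')['p']
hs=cv2.cvtColor(p,cv2.COLOR_BGR2HSV)
W=seg(p,(0,0,130),(180,60,255),(262,225,396,355)); h=cv2.convexHull(W[2].astype(np.int32))
e=cv2.fitEllipse(h); print('table',e,W[1]); ax=ray('top',[e[0]],.026)[0]; print('axis',ax)
c=seg(p,(20,120,80),(35,255,255),(275,285,315,320)); st=ray('top',[c[0]],.131)[0]; print('sticker',c[:2],st)
c=seg(p,(0,150,80),(6,255,255),(325,340,355,370)); r=ray('top',[c[0]],.02)[0]; print('red',c[:2],r)
c=seg(p,(5,170,120),(17,255,255),(378,258,402,285)); w=ray('top',[c[0]],.18)[0]; print('wing',c[:2],w)
pp=ray('top',c[2],.185)[:,:2]; u,s,v=np.linalg.svd(pp-pp.mean(0)); print('wingdir',np.degrees(np.arctan2(*v[0][::-1])),s)
c=seg(p,(0,0,0),(180,255,60),(312,265,348,300)); k=ray('top',[c[0]],.18)[0]; print('knob',c[:2],k)
for n,q in (('st',st),('red',r),('wing',w)):
    d=(q-ax)[:2]; print(n,np.hypot(*d),np.degrees(np.arctan2(d[1],d[0])))
crop=p[220:380,250:420]; cv2.imwrite('pics/c1.png',cv2.resize(crop,None,fx=3.5,fy=3.5,interpolation=cv2.INTER_CUBIC))
E
```

```text
table ((329.1507568359375, 290.0503845214844), (116.52277374267578, 117.48963165283203), 117.9731216430664) 6877
axis [ 0.51961645 -0.01116745  0.026     ]
sticker (array([294.39906103, 301.59624413]), np.int32(213)) [0.48495053 0.06602894 0.131     ]
red (array([339.        , 354.87012987]), np.int32(77)) [ 0.36812321 -0.03262989  0.02      ]
wing (array([389.13636364, 272.60227273]), np.int32(88)) [ 0.54023901 -0.13482002  0.18      ]
wingdir -160.8404612568529 [0.11291687 0.02490779]
knob (array([329.62464986, 282.35294118]), np.int32(357)) [ 0.52080836 -0.00998711  0.18      ]
st 0.08462273955245098 114.18300421625739
red 0.15300600490429767 -171.9364215693812
wing 0.1253604750211242 -80.53145717855902
```

View pics/c1.png

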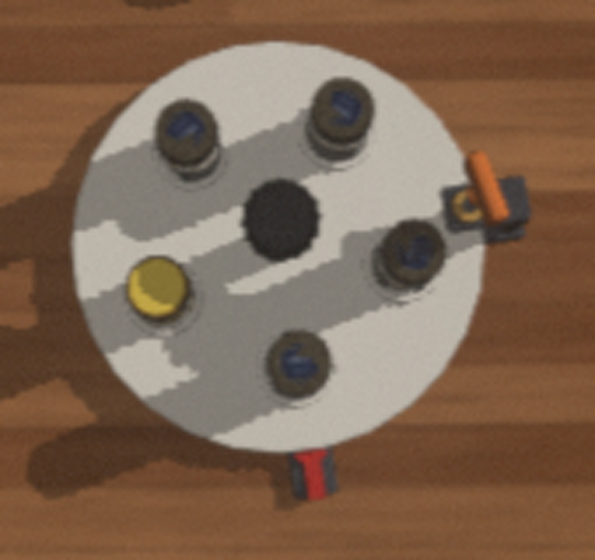

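The foot's yaw is about 8.7°, and the wing lies at about 19°, so the clamp angle is about 0.18. The turntable needs about +74° anticlockwise. I'll start by moving over the clamp.

Units first: shifts go in shares of 0.5 m and turns go in shares of 180 degrees. So -0.0275 m / 0.5 = -0.055, -0.0269 m / 0.5 = -0.0538.

Call:
creep_tool:
  motion:
    - {"aperture":0.085, "xyz":[-0.055, -0.0538, -0.003]}
    - {"aperture":0.085, "xyz":[-0.055, -0.0538, -0.003]}
    - {"aperture":0.085, "xyz":[-0.055, -0.0538, -0.003]}
    - {"aperture":0.085, "xyz":[-0.055, -0.0538, -0.003]}
    - {"aperture":0.085, "xyz":[-0.055, -0.0538, -0.003]}
    - {"aperture":0.085, "xyz":[-0.055, -0.0538, -0.003]}
    - {"aperture":0.085, "xyz":[-0.055, -0.0538, -0.003]}
    - {"aperture":0.085, "xyz":[-0.055, -0.0538, -0.003]}
    - {"aperture":0.085, "xyz":[-0.055, -0.0538, -0.003]}
    - {"aperture":0.085, "xyz":[-0.055, -0.0538, -0.003]}
  squeeze: 60

```text
clock: 0.93
tool_pos: [0.3919, 0.2194, 0.2602]
tcp_rot: [[-0.922, 0.388, -0.0], [0.388, 0.922, -0.0], [0.0, -0.0, -1.0]]
ft_force: [1.0, 0.7, 0.1]
gripper_width: 0.0847
grip_force: 0.0
```

Call:
creep_tool:
  motion:
    - {"aperture":0.085, "xyz":[-0.055, -0.0538, -0.003]}
    - {"aperture":0.085, "xyz":[-0.055, -0.0538, -0.003]}
    - {"aperture":0.085, "xyz":[-0.055, -0.0538, -0.003]}
    - {"aperture":0.085, "xyz":[-0.055, -0.0538, -0.003]}
    - {"aperture":0.085, "xyz":[-0.055, -0.0538, -0.003]}
    - {"aperture":0.085, "xyz":[-0.055, -0.0538, -0.003]}
    - {"aperture":0.085, "xyz":[-0.055, -0.0538, -0.003]}
    - {"aperture":0.085, "xyz":[-0.055, -0.0538, -0.003]}
    - {"aperture":0.085, "xyz":[-0.055, -0.0538, -0.003]}
    - {"aperture":0.085, "xyz":[-0.055, -0.0538, -0.003]}

```text
clock: 1.77
tool_pos: [0.5407, -0.1354, 0.2751]
tcp_rot: [[-0.921, 0.389, -0.001], [0.389, 0.921, 0.0], [0.001, -0.0, -1.0]]
ft_force: [0.2, 0.7, -0.1]
gripper_width: 0.0854
grip_force: 0.0
```

Call:
creep_tool:
  motion:
    - {"aperture":0.085, "rz":0.0389}
    - {"aperture":0.085, "rz":0.0389}
    - {"aperture":0.085, "rz":0.0389}
    - {"aperture":0.085, "rz":0.0389}
    - {"aperture":0.085, "rz":0.0389}
    - {"aperture":0.085, "rz":0.0389}
    - {"aperture":0.085, "rz":0.0389}
    - {"aperture":0.085, "rz":0.0389}
    - {"aperture":0.085, "rz":0.0389}
    - {"aperture":0.085, "rz":0.0389}

```text
clock: 2.6
tool_pos: [0.5403, -0.1332, 0.2749]
tcp_rot: [[0.056, 0.998, -0.001], [0.998, -0.056, 0.0], [0.0, -0.001, -1.0]]
ft_force: [0.1, 0.6, -0.2]
gripper_width: 0.085
grip_force: 0.0
```

Call:
creep_tool:
  motion:
    - {"aperture":0.085, "rz":0.0389}
    - {"aperture":0.085, "rz":0.0389}
    - {"aperture":0.085, "rz":0.0389}
    - {"aperture":0.085, "rz":0.0389}
    - {"aperture":0.085, "rz":0.0389}
    - {"aperture":0.085, "rz":0.0389}
    - {"aperture":0.085, "rz":0.0389}
    - {"aperture":0.085, "rz":0.0389}
    - {"aperture":0.085, "rz":0.0389}
    - {"aperture":0.085, "rz":0.0278}
    - {"aperture":0.085}

```text
clock: 3.52
tool_pos: [0.5404, -0.133, 0.2748]
tcp_rot: [[0.945, 0.326, -0.001], [0.326, -0.945, -0.0], [-0.001, -0.0, -1.0]]
ft_force: [0.4, -0.3, -0.4]
gripper_width: 0.0851
grip_force: 0.0
```

```bash
python3 - <<'E'
from cell import robot,vision
from h import *
o=robot.observe(); print(o['clock'],o['tool_pos'],o['joint_pos']); R=o['tcp_rot'];print(R)
p,d=vision.camera('wrist'); cv2.imwrite('pics/w1.png',p); np.savez('pics/w1.npz',p=p,d=d,R=R,t=o['tool_pos']); print(vision.camera_model('wrist'))
E
```

```text
3.5167 [ 0.54035763 -0.13297982  0.2747818 ] [ -6.48233684  34.34553422  26.27617728 100.7631072  -19.1670721
  49.4302039  -42.49745742]
[[ 9.45223846e-01  3.26420556e-01 -1.22504194e-03]
 [ 3.26420749e-01 -9.45224573e-01 -4.51369584e-05]
 [-1.17267338e-03 -3.57214579e-04 -9.99999249e-01]]
{'fx': 358.8377811440732, 'fy': 358.8377811440732, 'cx': 314.9847076902692, 'cy': 233.67486263402944, 'dist_coeffs': array([0.00425511, 0.        , 0.        , 0.        , 0.        ]), 'mount': array([[-3.12144439e-04, -9.65428667e-01, -2.60667204e-01,
         6.57708707e-02],
       [ 9.99999758e-01, -4.63600634e-04,  5.19547440e-04,
        -4.18094228e-05],
       [-6.22431474e-04, -2.60666979e-01,  9.65428578e-01,
        -1.28339440e-01],
       [ 0.00000000e+00,  0.00000000e+00,  0.00000000e+00,
         1.00000000e+00]])}
```

View pics/w1.png

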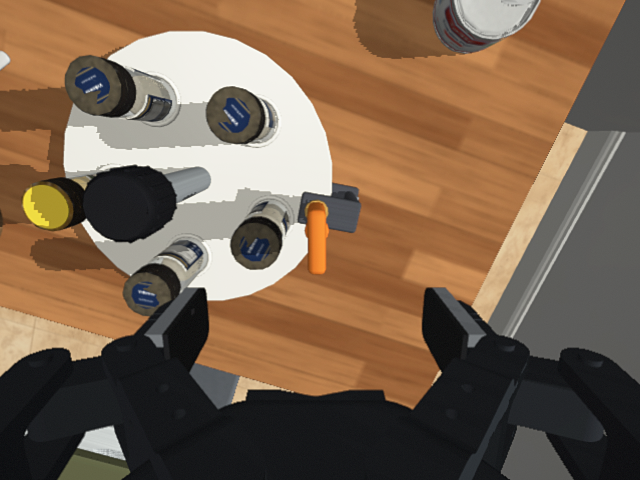

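The wrist view shows the orange wing at about (317,238), aligned with the tool's x axis and centred between the fingers. I'll refine its pose from this picture's depth, and the knob, sticker and pointer as well.

```bash
cat >> h.py <<'E'
def wpose(R,t):
    M=np.array(vision.camera_model('wrist')['mount']); Rc=R@M[:3,:3]; c=R@M[:3,3]+t
    return Rc.T,-Rc.T@c
def cloud(d,R,t,px):
    z=d[px[:,1],px[:,0]]; m=vision.camera_model('wrist')
    P=np.c_[(px[:,0]-m['cx'])/m['fx']*z,(px[:,1]-m['cy'])/m['fy']*z,z][z>0]
    return (P-t)@R
E
python3 - <<'E'
from h import *
f=np.load('pics/w1.npz'); p=f['p'];R,t=wpose(f['R'],f['t'])
c=seg(p,(5,150,80),(17,255,255),(295,190,340,285)); P=cloud(f['d'],R,t,c[2])
print(c[:2],c[2].min(0),c[2].max(0),P.min(0),P.max(0))
T=P[P[:,2]>.180]; q=T[:,:2]; r=cv2.minAreaRect(q.astype(np.float32)*1000); print('top',len(T),T.mean(0),r)
A=P[P[:,2]>.153]; print('wing',cv2.minAreaRect(A[:,:2].astype(np.float32)*1000))
k=seg(p,(0,0,0),(180,255,60),(70,160,180,245)); K=cloud(f['d'],R,t,k[2]); K=K[K[:,2]>.183]; print('knobtop',cv2.minEnclosingCircle(K[:,:2].astype(np.float32)*1000),K[:,2].mean())
c=seg(p,(20,120,80),(35,255,255),(10,170,80,240)); print('stick',ray('wrist',[c[0]],.131,R,t))
E
```

```text
(array([319.42235067, 250.41078998]), np.int32(2595)) [295 202] [339 284] [ 0.43178524 -0.19530883 -0.00267318] [ 0.56210658 -0.12184857  0.18671814]
top 1159 [ 0.54199418 -0.13319984  0.18387766] ((541.2841796875, -133.32608032226562), (42.5849494934082, 11.8521146774292), 19.31421661376953)
wing ((541.5560302734375, -133.755615234375), (42.798377990722656, 15.034575462341309), 22.68486213684082)
knobtop ((523.188720703125, -10.441699028015137), 22.84086799621582) 0.18633145453531727
stick [[0.48594844 0.06706636 0.131     ]]
```

To row units: 0.026 m / 0.5 = 0.052, 0.001 m / 0.5 = 0.002.

Call:
creep_tool:
  motion:
    - {"aperture":0.06, "xyz":[0.002, 0, 0.052]}
    - {"aperture":0.06, "xyz":[0, 0, 0.052]}
    - {"aperture":0.06, "xyz":[0, 0, 0.052]}
    - {"aperture":0.06, "xyz":[0, 0, 0.05]}
    - {"aperture":0.06}
    - {"aperture":0.0}
    - {"aperture":0}
    - {"aperture":0}
    - {"aperture":0}
    - {"aperture":0}
    - {"aperture":0}
    - {"aperture":0}
  squeeze: 50

```text
clock: 4.57
tool_pos: [0.5425, -0.1331, 0.1739]
tcp_rot: [[0.944, 0.329, 0.003], [0.329, -0.944, -0.0], [0.003, 0.001, -1.0]]
ft_force: [-0.6, 0.8, 7.8]
gripper_width: 0.0109
grip_force: 49.7
```

Call:
creep_tool:
  motion:
    - {"aperture":0}
    - {"aperture":0}
    - {"aperture":0, "rz":-0.0278}
    - {"aperture":0, "rz":-0.0278}
    - {"aperture":0}

```text
clock: 4.98
tool_pos: [0.5424, -0.1328, 0.1739]
tcp_rot: [[0.871, 0.492, 0.003], [0.492, -0.871, 0.0], [0.002, 0.001, -1.0]]
ft_force: [-0.9, 1.0, 7.9]
gripper_width: 0.0113
grip_force: 49.7
```

```bash
python3 -c "
from cell import robot;o=robot.observe();print(o['joint_pos'],o['ft_force'],o['ft_torque'])"
```

```text
[ -1.46749632  41.45234085  17.97266312 106.39732095 -20.82119102
  35.22723398 -31.09716333] [-0.92412657  1.00639227  7.87171376] [0.2442011  0.28276669 0.12870182]
```

Gripped: 11 mm opening, 50 N, about 0.13 N m of torque. I'll carry on to about 80° in total.

To row units: -5 degrees / 180 = -0.0278.

Call:
creep_tool:
  motion:
    - {"aperture":0, "rz":-0.0278}
    - {"aperture":0, "rz":-0.0278}
    - {"aperture":0, "rz":-0.0278}
    - {"aperture":0, "rz":-0.0278}
    - {"aperture":0, "rz":-0.0278}
    - {"aperture":0, "rz":-0.0278}
    - {"aperture":0, "rz":-0.0278}
    - {"aperture":0}

```text
clock: 5.65
tool_pos: [0.5415, -0.1321, 0.1739]
tcp_rot: [[0.43, 0.903, 0.001], [0.903, -0.43, 0.001], [0.001, 0.0, -1.0]]
ft_force: [-3.9, 1.9, 7.6]
gripper_width: 0.0108
grip_force: 50.4
```

Call:
creep_tool:
  motion:
    - {"aperture":0, "rz":-0.0278}
    - {"aperture":0, "rz":-0.0278}
    - {"aperture":0, "rz":-0.0278}
    - {"aperture":0, "rz":-0.0278}
    - {"aperture":0, "rz":-0.0278}
    - {"aperture":0, "rz":-0.0278}
    - {"aperture":0, "rz":-0.0278}
    - {"aperture":0}
    - {"aperture":0}

```text
clock: 6.4
tool_pos: [0.5405, -0.132, 0.1739]
tcp_rot: [[-0.159, 0.987, -0.001], [0.987, 0.159, 0.002], [0.002, -0.001, -1.0]]
ft_force: [-5.8, 3.4, 10.4]
gripper_width: 0.0108
grip_force: 50.4
```

```bash
python3 -c "
from cell import robot;o=robot.observe();print(o['joint_pos'],o['ft_force'],o['ft_torque'])"
```

```text
[ 10.16678306  39.91168122  -1.92357115 105.90113392   2.04886795
  34.30629869  16.11720773] [-5.7594761   3.40468171 10.38021115] [ 0.89312781  0.91100145 -0.45384923]
```

To row units: -0.04 m / 0.5 = -0.08, -0.02 m / 0.5 = -0.04.

Call:
creep_tool:
  motion:
    - {"aperture":0.05}
    - {"aperture":0.05}
    - {"aperture":0.05}
    - {"aperture":0.05}
    - {"aperture":0.06, "xyz":[0, 0, -0.04]}
    - {"aperture":0.06, "xyz":[0, 0, -0.08]}
    - {"aperture":0.06, "xyz":[0, 0, -0.08]}
    - {"aperture":0.08, "xyz":[0, 0, -0.04]}
    - {"aperture":0.08}

```text
clock: 7.15
tool_pos: [0.5447, -0.1339, 0.2973]
tcp_rot: [[-0.159, 0.987, 0.01], [0.987, 0.159, -0.002], [-0.004, 0.01, -1.0]]
ft_force: [-0.6, 0.3, -0.5]
gripper_width: 0.0802
grip_force: 0.0
```

```bash
python3 - <<'E'
from cell import robot
from h import *
o=robot.observe(); print(o['clock'],o['tool_pos'],o['gripper_width'],o['ft_force'])
p,d=vision.camera('wrist'); cv2.imwrite('pics/w2.png',p); np.savez('pics/w2.npz',p=p,d=d,R=o['tcp_rot'],t=o['tool_pos'])
E
```

```text
7.15 [ 0.54469799 -0.13388004  0.29730888] 0.08017793261774751 [-0.60561711  0.34036761 -0.53622699]
```

View pics/w2.png

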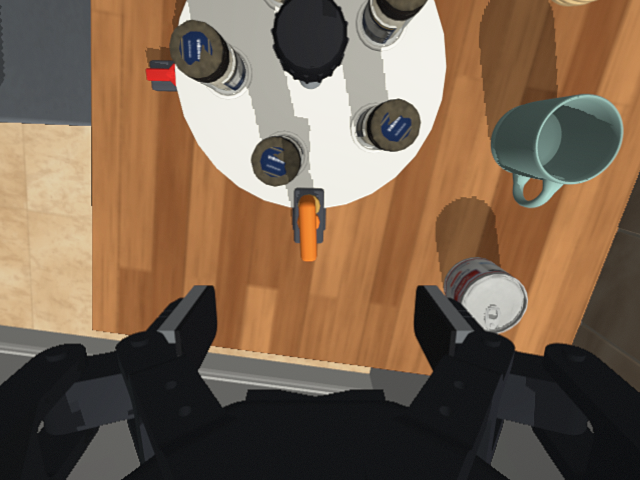

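The wing, at (308,228), is now turned by about a quarter turn. The knob is at (310,40), the pointer at (160,74), and the jars haven't moved. Next I'll measure the wing, knob and pointer from this picture.

```bash
python3 - <<'E'
from cell import robot
from h import *
f=np.load('pics/w2.npz'); p=f['p'];R,t=wpose(f['R'],f['t'])
c=seg(p,(5,150,80),(17,255,255),(290,190,330,265)); P=cloud(f['d'],R,t,c[2]); T=P[P[:,2]>.180]
print('wing',cv2.minAreaRect(T[:,:2].astype(np.float32)*1000),T[:,2].mean())
k=seg(p,(0,0,0),(180,255,60),(265,0,355,90)); K=cloud(f['d'],R,t,k[2]); K=K[K[:,2]>.183]; kc=cv2.minEnclosingCircle(K[:,:2].astype(np.float32)*1000); print('knobtop',kc)
c=seg(p,(0,150,80),(4,255,255),(135,55,180,95)); P=cloud(f['d'],R,t,c[2]); print('red',P.mean(0),ray('wrist',[c[0]],P[:,2].mean(),R,t),c[:2])
d=np.array([.5232,-.0104])-P.mean(0)[:2]; print('footyaw',np.degrees(np.arctan2(d[1],d[0])),np.hypot(*d))
o=robot.observe(); v=np.array([.5230,-.0104,.172])-o['tool_pos']; print('to knob in tool',v@o['tcp_rot'],o['tcp_rot'].tolist())
E
```

```text
wing ((540.3103637695312, -133.25537109375), (11.661524772644043, 42.86078643798828), 10.33748722076416) 0.1839320861449423
knobtop ((522.7854614257812, -10.304910659790039), 22.920305252075195)
red [ 0.36789185 -0.03244234  0.01696713] [[ 0.36817806 -0.03265023  0.01696713]] (array([161.24739583,  74.07552083]), np.int32(384))
footyaw 8.077837725228855 0.15686454794359767
to knob in tool [ 0.12499948 -0.00103539  0.12240907] [[-0.15885562511802948, 0.987284786287766, 0.0058000976785337445], [0.9872995835213031, 0.15886503707748184, -0.0011968178775030355], [-0.0021030328151692124, 0.005536312770315988, -0.9999824630931721]]
```

To row units: 0.033 m / 0.5 = 0.066, 0.031 m / 0.5 = 0.062.

Call:
creep_tool:
  motion:
    - {"aperture":0.085, "xyz":[0.062, 0, 0]}
    - {"aperture":0.085, "xyz":[0.062, 0, 0]}
    - {"aperture":0.085, "xyz":[0.062, 0, 0]}
    - {"aperture":0.085, "xyz":[0.064, -0.002, 0]}
    - {"aperture":0.085}
    - {"aperture":0.085, "xyz":[0, 0, 0.066]}
    - {"aperture":0.085, "xyz":[0, 0, 0.06]}
    - {"aperture":0.085, "xyz":[0, 0, 0.02]}
    - {"aperture":0.085}
    - {"aperture":0.085}

```text
clock: 8.03
tool_pos: [0.5199, -0.01, 0.2181]
tcp_rot: [[-0.159, 0.987, -0.003], [0.987, 0.159, -0.0], [0.0, -0.003, -1.0]]
ft_force: [0.3, -0.4, 0.4]
gripper_width: 0.0848
grip_force: 0.0
```

```bash
python3 -c "
from cell import robot;import numpy as np
o=robot.observe(); v=np.array([.5230,-.0104,.166])-o['tool_pos']; print('to knob in tool',v@o['tcp_rot'],o['joint_pos'])"
```

```text
to knob in tool [-0.00090524  0.00317738  0.05207894] [ -2.80304299  33.83592579  -1.87921916 109.59313162   1.74805102
  36.77547199   3.38510328]
```

To row units: 0.02 m / 0.5 = 0.04, 0.003 m / 0.5 = 0.006.

Call:
creep_tool:
  motion:
    - {"aperture":0.085, "xyz":[-0.002, 0.006, 0.04]}
    - {"aperture":0.085, "xyz":[0, 0, 0.04]}
    - {"aperture":0.085, "xyz":[0, 0, 0.024]}
    - {"aperture":0.085}
    - {"aperture":0}
    - {"aperture":0}
    - {"aperture":0}
    - {"aperture":0}
    - {"aperture":0}
    - {"aperture":0}
  squeeze: 60

```text
clock: 8.87
tool_pos: [0.5229, -0.0106, 0.1686]
tcp_rot: [[-0.159, 0.987, -0.001], [0.987, 0.159, -0.0], [-0.0, -0.001, -1.0]]
ft_force: [-3.8, 0.3, 7.5]
gripper_width: 0.0446
grip_force: 60.8
```

Call:
creep_tool:
  motion:
    - {"aperture":0}
    - {"aperture":0}
    - {"aperture":0, "rz":-0.0167}
    - {"aperture":0, "rz":-0.0167}
    - {"aperture":0, "rz":-0.0167}
    - {"aperture":0}

```text
clock: 9.37
tool_pos: [0.523, -0.0106, 0.1686]
tcp_rot: [[-0.314, 0.95, -0.001], [0.95, 0.314, -0.0], [-0.0, -0.001, -1.0]]
ft_force: [-2.7, -0.4, 7.1]
gripper_width: 0.0446
grip_force: 60.8
```

```bash
python3 -c "
from cell import robot
o=robot.observe(); print(o['tool_pos'],o['ft_force'],o['ft_torque'],o['joint_pos'])"
```

```text
[ 0.5229883  -0.01059726  0.16858199] [-2.69450075 -0.43008282  7.07346924] [-0.12832384  0.84225818 -0.0564135 ] [ -1.27245481  38.47998106  -4.2721427  111.71333278   5.34295731
  30.04054175   9.02958189]
```

It turns freely at about 0.06 N m. I'll add about 62° more.

To row units: -6 degrees / 180 = -0.0333.

Call:
creep_tool:
  motion:
    - {"aperture":0, "rz":-0.0167}
    - {"aperture":0, "rz":-0.0333}
    - {"aperture":0, "rz":-0.0333}
    - {"aperture":0, "rz":-0.0333}
    - {"aperture":0, "rz":-0.0333}
    - {"aperture":0, "rz":-0.0333}
    - {"aperture":0, "rz":-0.0333}
    - {"aperture":0, "rz":-0.0333}
    - {"aperture":0, "rz":-0.0333}
    - {"aperture":0, "rz":-0.0333}
    - {"aperture":0, "rz":-0.0278}
    - {"aperture":0}

```text
clock: 10.37
tool_pos: [0.5234, -0.0101, 0.1686]
tcp_rot: [[-0.986, 0.167, 0.0], [0.167, 0.986, -0.0], [-0.0, -0.0, -1.0]]
ft_force: [-2.8, 1.9, 6.4]
gripper_width: 0.0447
grip_force: 60.8
```

Call:
creep_tool:
  motion:
    - {"aperture":0}
    - {"aperture":0}
    - {"aperture":0}

```text
clock: 10.62
tool_pos: [0.5234, -0.0101, 0.1686]
tcp_rot: [[-0.985, 0.171, 0.0], [0.171, 0.985, -0.001], [-0.0, -0.001, -1.0]]
ft_force: [-2.7, 0.0, 6.3]
gripper_width: 0.0444
grip_force: 60.8
```

```bash
python3 - <<'E'
from cell import robot
from h import *
o=robot.observe(); print(o['tool_pos'],o['ft_force'],o['ft_torque'],o['joint_pos'])
for n in('top','scene','wrist'):
    p,d=vision.camera(n); np.savez(f'pics/{n}3.npz',p=p,d=d,R=o['tcp_rot'],t=o['tool_pos'])
    cv2.imwrite(f'pics/{n}3.png',p)
a=[cv2.resize(cv2.imread(f'pics/{n}3.png'),(400,300)) for n in('top','scene','wrist')]
cv2.imwrite('pics/m3.png',np.vstack([np.hstack(a[:2]),np.hstack([a[2],a[2]*0])]))
E
```

```text
[ 0.52342877 -0.01014758  0.1686138 ] [-2.72164069  0.01354321  6.30927008] [0.0768201  0.64427921 0.04309762] [  9.38551736  39.64756207 -21.8240745  111.13687499  25.24377299
  33.88870498  51.04434048]
```

View pics/m3.png

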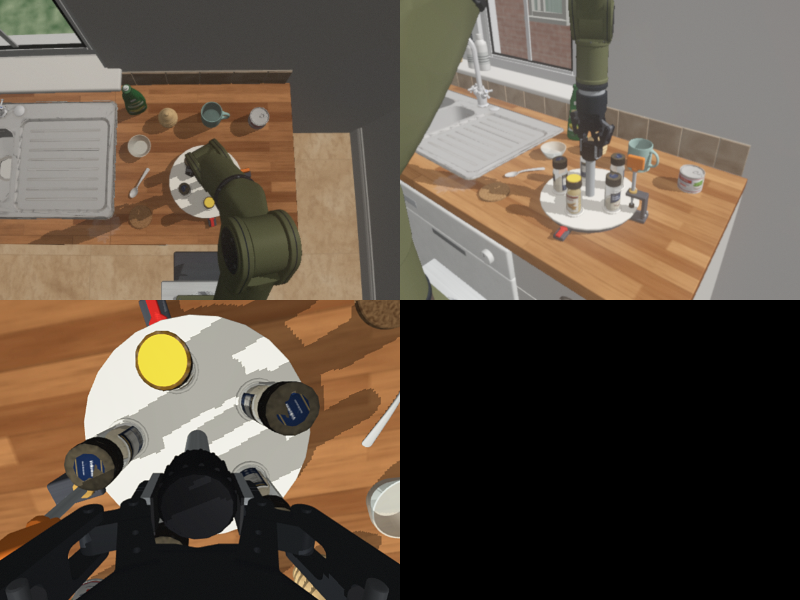

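The stickered jar is nearly in front, at (163,60) in the wrist tile, with the pointer at (155,10) behind it. Next I'll measure what's left.

```bash
cat > m.py <<'E'
from h import *
import sys
k=sys.argv[1]; A=np.array([.5230,-.0104])
an=lambda q:(round(float(np.degrees(np.arctan2(*(q[:2]-A)[::-1])))%360,2),round(float(np.hypot(*(q[:2]-A))),4))
for n in('wrist','top','scene'):
    f=np.load(f'pics/{n}{k}.npz'); p=f['p']; m=vision.camera_model(n)
    R,t=wpose(f['R'],f['t']) if n=='wrist' else (m['R'],m['t'])
    b={'wrist':(200,40,320,150),'top':(310,300,350,340),'scene':(260,260,310,320)}[n]
    c=seg(p,(20,120,70),(35,255,255),b); q=ray(n,[c[0]],.131,R,t)[0]; print(n,'st',c[:2],q,an(q))
    if n=='wrist':
        hull=cv2.minEnclosingCircle(c[2].astype(np.float32)); q=ray(n,[hull[0]],.131,R,t)[0]; print('circ',hull,an(q))
    b={'wrist':(220,0,290,50),'top':(325,335,355,370),'scene':(230,350,290,390)}[n]
    try:
        c=seg(p,(0,150,60),(5,255,255),b); q=ray(n,[c[0]],.017,R,t)[0]; print(n,'red',c[:2],q,an(q))
    except Exception as e: print(n,'no red',e)
E
python3 m.py 3
```

```text
wrist st (array([259.49360756,  96.09412637]), np.int32(5397)) [ 0.43773268 -0.01980924  0.131     ] (186.3, 0.0858)
circ ((260.0, 96.0), 43.01172637939453) (186.15, 0.0858)
wrist red (array([247.30681818,  18.40625   ]), np.int32(704)) [ 0.37237233 -0.03190123  0.017     ] (188.12, 0.1522)
top st (array([334.60085837, 323.47639485]), np.int32(233)) [ 0.43722217 -0.02051273  0.131     ] (186.72, 0.0864)
top red (array([339.02702703, 354.75675676]), np.int32(74)) [ 0.3683176  -0.03279257  0.017     ] (188.24, 0.1563)
scene st (array([277.83665339, 285.24302789]), np.int32(251)) [ 0.43766701 -0.02074496  0.131     ] (186.91, 0.086)
scene red (array([257.93430657, 369.94160584]), np.int32(137)) [ 0.36902667 -0.0338996   0.017     ] (188.68, 0.1558)
```

To row units: -1 degrees / 180 = -0.0056.

Call:
creep_tool:
  motion:
    - {"aperture":0, "rz":-0.0056}
    - {"aperture":0, "rz":-0.0044}
    - {"aperture":0}
    - {"aperture":0}
    - {"aperture":0}
    - {"aperture":0}

```text
clock: 11.27
tool_pos: [0.5234, -0.0101, 0.1686]
tcp_rot: [[-0.99, 0.14, 0.0], [0.14, 0.99, -0.001], [-0.0, -0.001, -1.0]]
ft_force: [-2.8, 0.7, 6.1]
gripper_width: 0.0447
grip_force: 60.8
```

```bash
python3 - <<'E'
from cell import robot
from h import *
o=robot.observe(); print(o['tool_pos'],o['ft_force'],o['ft_torque'],o['joint_vel'].round(2))
for n in('top','scene','wrist'):
    p,d=vision.camera(n); np.savez(f'pics/{n}4.npz',p=p,d=d,R=o['tcp_rot'],t=o['tool_pos'])
    cv2.imwrite(f'pics/{n}4.png',p)
E
python3 m.py 4
```

```text
[ 0.52339765 -0.01012025  0.16859292] [-2.84225769  0.72408657  6.14090391] [0.04538982 0.63321251 0.01744073] [ 0.02  0.07  0.03 -0.05 -0.02  0.1  -0.02]
wrist st (array([259.50092661,  96.09599703]), np.int32(5396)) [ 0.43804644 -0.02248439  0.131     ] (188.1, 0.0858)
circ ((258.45941162109375, 96.37822723388672), 42.93581771850586) (188.41, 0.0858)
wrist red (array([254.23672231,  17.3292868 ]), np.int32(659)) [ 0.3731022  -0.03176164  0.017     ] (188.11, 0.1514)
top st (array([335.71929825, 323.33333333]), np.int32(228)) [ 0.4375091  -0.02292345  0.131     ] (188.33, 0.0864)
top red (array([338.98717949, 354.75641026]), np.int32(78)) [ 0.36831912 -0.03269928  0.017     ] (188.2, 0.1563)
scene st (array([279.30612245, 285.67346939]), np.int32(245)) [ 0.4380798  -0.02327943  0.131     ] (188.62, 0.0859)
scene red (array([257.87769784, 370.05755396]), np.int32(139)) [ 0.36878327 -0.03399009  0.017     ] (188.7, 0.156)
```

View pics/wrist4.png

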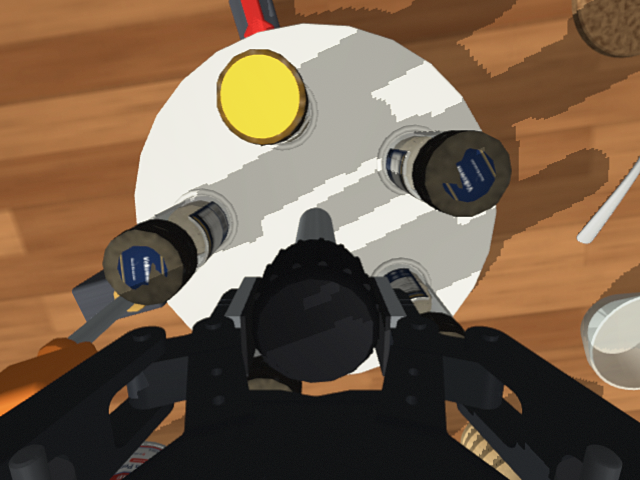

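View pics/scene4.png

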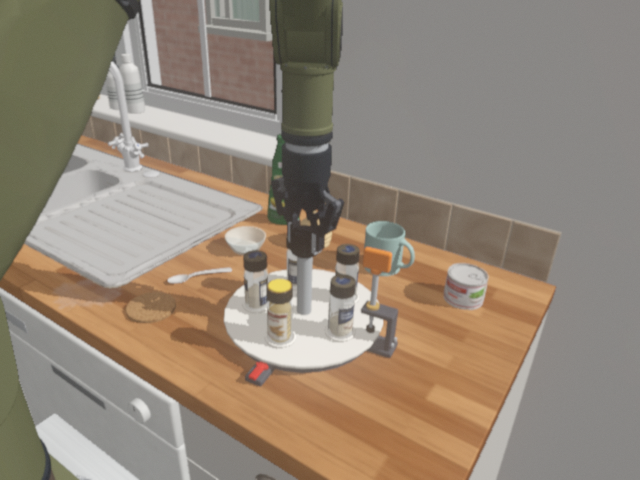

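All three cameras put the sticker within about 0.15° of the pointer line. The knob is gripped at 61 N, the clamp is loose and the bystander objects haven't moved. Handing in.

```bash
python3 -c "
from cell import ticket;print(ticket.job_done())"
```

```text
the job is handed in; nothing more can be done
None
```

I loosened the clamp by about a quarter turn, then turned the carousel until the stickered jar was within about 0.15° of the red pointer line; the job is handed in at about 11.4 s with the hub knob still gripped at 61 N.

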